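Log an oil sample and lower the probe into its jar

ROBOT

A 6-joint arm with a two-finger parallel gripper is mounted at the origin on the work surface. World frame = base frame: x ahead of the robot, y to its left, z up, the work surface at z = 0. Lengths are in m, angles in rad, forces in N, time in s.
With the tool pointing down it reaches from about 0.35 to 0.975 m from the base axis. Payload 4.9 kg.
Tool frame: the origin (TCP) lies between the finger pads, 19 mm behind the fingertips; this is the grasp point; z points along the fingers, y is the line along which they close (so a half turn about z gives the same grasp; the last joint's range is limited). The gripper opens to 85 mm and grips with 20 to 120 N. Pads are 22 mm wide; open, the fingers measure 114 mm over their backs; the gripper's body (76 mm by 85 mm) begins 54 mm behind the grasp point. The pads swing forward as they close: fully open they stand 13 mm farther back than shut.
Start: joints at [-1.45, 0.053, 1.613, -0, 1.476, -0.119], TCP at [0.148, -0.607, 0.25] pointing down, gripper open.
Joint ranges: [-3.01, 3.01], [-1.01, 2.22], [0.06, 2.58], [-1.02, 4.17], [0.09, 2.62], [-3.14, 3.14]. Speed limits (rad/s): [2.57, 2.57, 3.14, 3.14, 3.14, 3.14].

INTERFACE

Orientations are given as a rotation vector (axis times angle).
In Python, from station import ctrl gives the robot as it stands. The module is installed in compiled form; this text tells all that it offers.
- The arm moves only by the tool drive_tool, never from a script. Its argument "steps" is a list of rows, each an object with "translation": the shift along the tool's x, y, z normalised to -1 to 1, where 1 is 4 cm, a list of three; "angular": the turn, a rotation vector about the tool's x, y, z normalised to -1 to 1, where 1 is 8 degrees, a list of three; "gripper": the opening, from 0 (shut) to 1 (fully open). In form: [{"translation": [dx, dy, dz], "angular": [wx, wy, wz], "gripper": gripper}, ...]. A call has 1 to 8 rows; each row shifts and turns the commanded pose from where the row before left it, along the tool's axes as they then stand; what a row does not reach is not made up. A row lasts 1/8 s, in which the tool goes at most 62.5 mm and 10.7 degrees, less where a joint would pass 70% of its speed; a pose out of reach is approached as far as the arm can. A call with a number of a shift or a turn outside -1 to 1 is refused whole. A call with a gripper value outside its range is refused whole. The fingers move at their own pace and stop on an object; "force" is the grip in N (left out, the last holds). Time passes only in rows, so rows that do not move let the fingers close. It gives the time, the measured TCP pose, the force, the opening and the grip force at its end, in the units of the state.
- ctrl.get_obs(): the state, without advancing time (a new reading comes with each control period).
- ctrl.get_image(name): name is "side" or "top"; returns a dict with "color" (400x640x3 uint8, red, green, blue), "depth" (400x640 float32, m along the optical axis (not along the pixel's ray), 0 where there is no reading), "fx", "fy", "cx", "cy" (pixels), "R" (3x3) and "t" (3): a world point X has camera coordinates R X + t. Camera axes: x right, y down, z forward; pixel columns grow to the right and rows downward; lengths in m; the calibration is good to about 2 mm. A picture is of the moment at which its call begins.
- ctrl.finish_job(): hands the job in; it is judged then, once.
The state is a dict: "t": time; "q": joint angles; "dq": joint speeds; "effort": joint torques, N m; "tool_pos": TCP position; "tool_rot": TCP orientation; "contact_force": force on the tool from outside, world axes, zero at the start; "wrist_torque": the same for the moment, N m; "opening": finger opening in m; "grip_force": force on a finger pad.
Only numpy, scipy, OpenCV 4.12 (cv2) and the standard library are available. Lean on these libraries where they do the work, as an engineer would, in place of code of your own. Each camera call takes 0.05 s, during which the arm holds its last target. There are 200 camera calls.

TASK

Log the sample first: squeeze the orange trigger of the bench-mounted scanner fully home and let it spring back. Then lift the blue-handled probe out of the rack and thread it straight down through the upper and then the lower brass guide bushing of the sampling stand, until its tip is inside the open jar about 2 cm above the jar's floor. Finish while still holding the probe there in the gripper, hanging upright from it without resting on the jar or being pressed hard against the bushings, and leave the jar, the other rods, the bottle and the pots where they are.

Things in the scene. Friction and masses are not known exactly. Their poses are not given: they have to be found in the camera images.
- scanner: Grey scanner fixed on its side on a mount, window towards the stand. Origin: underside of the mount, on the table; z up; own +x = where the window looks, own -y = where the black grip sticks out (away from the robot). Barrel and mount: own y above -32 mm, top 103 mm over the table. Grip: own x -41 to -13, y -23 to -133 mm, heights 53 to 89 mm, nothing below. Orange trigger on its +x side
- squeeze (a point): TCP point to pinch grip and trigger, tool down, fingers closing along the scanner's x: own (-21, -72, 71) mm, 40 mm from the trigger's hinge, midway between grip back and trigger front when squeezed home (40 mm across; 52 released). Released, the trigger reaches 32 mm to +x of this point; the grip's back is 20 mm to -x. Axes as the scanner's
- trigger (a joint): Sprung hinge of the orange trigger (bar 8 x 54 x 24 mm along own -y of the scanner, hinged at its barrel end on a vertical pin at scanner (7, -32) mm): 0 = released, 0.3 rad = fully home, towards the grip; springs back by itself. 2 N at the squeeze point starts it, about 6 N takes it home
- rack: White rod rack, fixed, 60 x 180 x 55 mm; origin: centre of its underside, z up, y along its row of three 12 mm holes, 45 mm deep (own y -60, 0, +60 mm; their bottoms 10 mm above the table). The probe and the two other rods stand upright in them, in any order
- probe: The probe: steel shaft 10 mm diameter, 130 mm long with a tapered tip (6.4 mm wide, tapering over 6 mm), and above it a square blue handle 18 x 18 mm, 60 mm long. Origin at the tip, z along it up to the handle, x and y square to the handle's flats (x within 0.15 rad of the rack's x). 80 to 150 g. Stands loosely upright in the rack
- probe_tip (a point): The lower end of the probe (same as its origin)
- probe_grip (a point): Point on the probe's axis in its handle, 155 mm above the tip (handle spans 130 to 190 mm), where to grip
- stand: Sampling stand, fixed: black base 120 x 160 x 12 mm, square aluminium column 152 mm high on its own +y side (column centre at y +64 mm), two arms carrying brass guide bushings one above the other on the vertical line through the origin. Origin on the table under the bushings, z up
- upper_mouth (a point): Centre of the upper bushing's top rim, 144 mm above the table. Each bushing is 16 mm long: a funnel 24 mm wide at the top narrowing over 8 mm to a bore of 13 mm; outside 32 mm wide
- lower_mouth (a point): Centre of the lower bushing's top rim, 102 mm above the table, same shape and same vertical axis (its lower end is 86 mm above the table)
- jar: Open glass sample jar with a bar-code label, 66 mm outside diameter, 65 mm high, wall 3 mm, loose on the stand's base under the bushings. Origin: centre of its underside
- jar_floor (a point): Centre of the jar's inner floor, 5 mm above its underside and 17 mm above the table; z up
- rod_red: Red-handled rod, in the rack; like the probe but with a 75 mm shaft, its top 145 mm above the table. Leave it
- rod_yellow: Yellow-handled rod, in the rack; like the probe but with a 75 mm shaft, its top 145 mm above the table. Leave it
- bottle: Capped amber bottle, 64 mm diameter, 130 mm high, farther back. Origin: centre of its underside. Leave it
- pot_a: Closed reddish sample pot, 56 mm diameter, 65 mm high, at the back. Leave it
- pot_b: Closed clear sample pot, 56 mm diameter, 65 mm high, at the back. Leave it
Things that resemble listed ones, but are neither listed nor needed, are in the scene too. Leave any red look-alike of the jar alone.

How it is judged:
By the outcome, as a careful person would: the job done as asked, in the order asked, and still so for the second after the job is handed in, while the arm keeps its last pose, push and grip.
It also fails if it takes over 62 s, if anything falls off the work surface, if the arm or the gripper's body presses on something with over 40 N, if the wrist force passes 120 N, or if a joint passes its speed limit or range.

## Working session

There is one attempt and no reset: what is moved stays moved. The work goes in short steps, Python scripts to look and compute and a tool call to move; the robot and the scene stay as the last step left them, time stands still between calls to the robot, and variables do not carry over. Pictures are saved under pics/ and viewed, at most 10 in all, crops included, and the job is handed in when it is done.

Besides the shell and the picture viewer there is one more tool, called after "Call:" by a JSON object that holds its "op" and its "data", one argument or row to a line. drive_tool: Moves the arm, as the interface text tells. Its arguments: {"type":"object","properties":{"steps":{"type":"array"},"force":{"type":"number"}},"required":["steps"]}

```bash
mkdir -p pics
cat > h.py <<'E'
import numpy as np,cv2
from station import ctrl
def grab(n):
    im=ctrl.get_image(n); np.savez('last_'+n+'.npz',**im); return im
def load(n): return dict(np.load('last_'+n+'.npz'))
def cloud(im):
    d=im['depth']; v,u=np.indices(d.shape)
    P=np.stack([(u-im['cx'])/im['fx']*d,(v-im['cy'])/im['fy']*d,d],-1)
    W=(P-im['t'])@im['R']; W[d==0]=np.nan; return W
def save(n,c): cv2.imwrite('pics/'+n+'.png',cv2.cvtColor(c,cv2.COLOR_RGB2BGR))
E
python3 - <<'E'
from h import *
for n in('side','top'):
    im=grab(n); save(n+'1',im['color']); print(n,im['fx'],im['R'].round(3).tolist(),im['t'].round(3))
    print('campos',(-im['R'].T@im['t']).round(3))
o=ctrl.get_obs(); print(o['tool_pos'],o['tool_rot'],o['opening'],o['t'])
E
```

```text
side 376.0661149327563 [[-0.822, -0.569, 0.018], [-0.327, 0.447, -0.832], [0.466, -0.69, -0.554]] [0.448 0.29  0.57 ]
campos [0.198 0.519 0.55 ]
top 384.7475840003776 [[0.028, -0.999, 0.037], [-0.989, -0.033, -0.141], [0.142, -0.033, -0.989]] [-0.061  0.567  0.843]
campos [ 0.443 -0.015  0.917]
[ 0.14834578 -0.60658369  0.24888195] [-3.11720968e+00 -3.75499866e-01 -2.10403469e-05] 0.08547791182892489 0.1
```

View pics/side1.png

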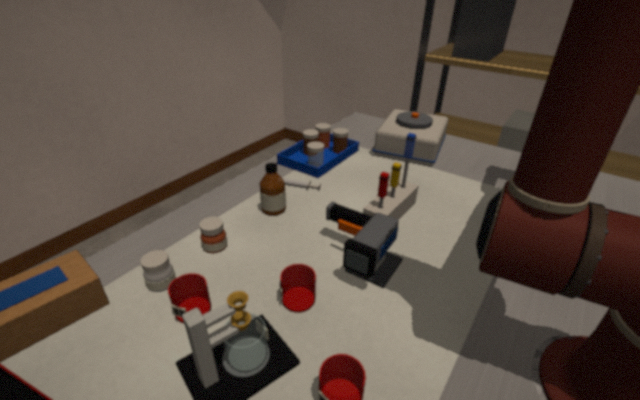

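View pics/top1.png

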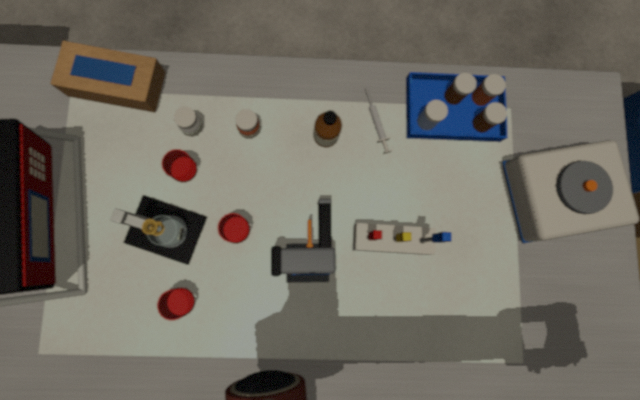

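The side view shows the stand at (235,350), the scanner at (365,235), the rack at (395,195) and the probe at (409,150). In the top view the stand is at (160,230), the scanner at (305,250), the trigger at (310,230), the probe handle at (443,237) and the bushings at (152,228).

Look-alikes in the top view:
- **Blue:** probe handle (443,237), tray (455,105) and box label (103,68). The probe is the one in the rack.
- **Orange:** trigger (310,230) and appliance knob (590,185). The trigger is the one by the scanner grip.
- **Jar:** the clear one (170,230), against red cups at (180,165), (234,228) and (177,303).

Run:
```python
from h import *
T=load('top'); W=cloud(T); c=T['color'].astype(int); hsv=cv2.cvtColor(T['color'],cv2.COLOR_RGB2HSV)
v,u=np.indices(c.shape[:2])
def rect(name,m):
    P=W[m]; P=P[~np.isnan(P[:,0])]
    r=cv2.minAreaRect((P[:,:2]*1000).astype(np.float32))
    print(name,len(P),'z',np.percentile(P[:,2],[5,50,95]).round(4),'med',np.median(P[:,:2],0).round(4),'rect',np.round(r[0],1),np.round(r[1],1),round(r[2],1))
def box(a,b,c_,d): return (u>=a)&(u<=b)&(v>=c_)&(v<=d)
z=W[...,2]
H,S,V=hsv[...,0],hsv[...,1],hsv[...,2]
rect('table',box(240,260,120,200))
rect('rack',box(345,440,212,262)&(abs(z-.055)<.006))
rect('bluetop',box(425,460,225,250)&(H>100)&(H<130)&(S>120)&(z>.19))
rect('blueall',box(425,460,225,250)&(H>100)&(H<130)&(S>120))
rect('red',box(365,390,225,245)&(z>.138)&(S>120))
rect('yel',box(395,418,225,247)&(z>.138)&(S>120))
rect('barrel',box(265,340,235,285)&(z>.09))
rect('grip',box(314,336,192,245)&(z>.075)&(z<.1))
rect('trig',box(300,316,205,248)&(H<20)&(S>100)&(z>.04))
rect('base',box(115,215,190,268)&(abs(z-.012)<.005)&(V<60))
rect('column',box(100,150,200,235)&(z>.146))
rect('brass',box(138,168,215,240)&(z>.13)&(z<.149)&(S>90))
S_=load('side');c2=S_['color']
def crop(im,a,b,c_,d,k): return cv2.resize(im[c_:d,a:b],None,fx=k,fy=k,interpolation=cv2.INTER_CUBIC)
A=crop(T['color'],255,455,185,290,4)
B=crop(T['color'],100,220,185,270,4); C=crop(c2,165,305,280,395,2.2857)
row=np.zeros((max(B.shape[0],C.shape[0]),800,3),np.uint8);row[:B.shape[0],:480]=B;row[:C.shape[0],480:480+C.shape[1]]=C[:,:320]
A=cv2.resize(A,(480,252)) ; out=np.vstack([np.pad(A,((0,0),(0,320),(0,0))),row]); D=crop(c2,360,430,125,205,3.1); out[:D.shape[0],480:480+D.shape[1]]=D
save('crop1',np.clip(out.astype(int)*1.6,0,255).astype(np.uint8)); print(out.shape)
```

```text
table 1693 z [-0.0019  0.001   0.0642] med [0.6793 0.1027] rect [680.5 104.4] [200.9  50.6] 2.1
rack 1757 z [0.0521 0.0547 0.057 ] med [ 0.491 -0.234] rect [ 496.2 -239.3] [181.5  60.2] 88.1
bluetop 75 z [0.1928 0.1994 0.2014] med [ 0.4927 -0.2957] rect [ 493.5 -297.2] [13.4 15.9] 1.9
blueall 126 z [0.1526 0.1971 0.2011] med [ 0.4931 -0.2909] rect [ 493.5 -296.9] [13.4 16.6] 1.9
red 72 z [0.1412 0.1444 0.1462] med [ 0.498 -0.177] rect [ 498.2 -177.5] [16.3 16.1] 1.6
yel 67 z [0.1414 0.1443 0.1462] med [ 0.4958 -0.2366] rect [ 495.9 -237.2] [16.2 15.3] 0.9
barrel 1750 z [0.0953 0.0997 0.1034] med [ 0.4413 -0.0296] rect [452.3 -28.7] [ 81.3 139.4] 4.5
grip 613 z [0.0841 0.0884 0.091 ] med [ 0.5248 -0.0754] rect [525.3 -75.9] [100.7  28.5] 2.8
trig 115 z [0.0804 0.0826 0.0846] med [ 0.4981 -0.0425] rect [499.3 -42.8] [58.5 10.8] 1.8
base 2143 z [0.0096 0.0121 0.0148] med [0.501  0.2801] rect [504.2 290.3] [156.9 116.1] 72.9
column 168 z [0.1473 0.1518 0.1543] med [0.5175 0.3369] rect [511.5 314.6] [73.4 25.8] 73.4
brass 161 z [0.136  0.1424 0.1455] med [0.5005 0.2799] rect [500.4 277.3] [28.1 29.9] 1.5
(592, 800, 3)
```

View pics/crop1.png

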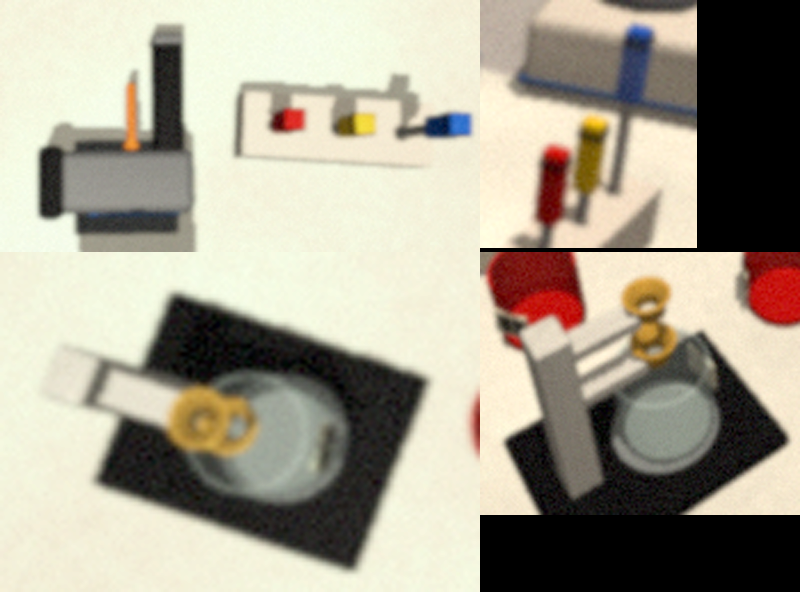

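The crop confirms the choices: the orange trigger next to the black grip, the blue probe as the tall rod at the rack's end, and the brass bushings over the clear jar. I'll go to the scanner first.

```bash
cat >> h.py <<'E'
from scipy.spatial.transform import Rotation as Ro
def plan(pos,yaw_deg,o=None):
    "shift (tool units of 4cm) and turn (units of 8deg) to TCP pos, pointing down, tool x at yaw"
    o=o or ctrl.get_obs(); R0=Ro.from_rotvec(o['tool_rot'])
    Rt=Ro.from_euler('z',yaw_deg,degrees=True)*Ro.from_euler('x',180,degrees=True)
    w=np.degrees((R0.inv()*Rt).as_rotvec())/8
    d=np.array(pos)-o['tool_pos']
    print('t',round(o['t'],2),'tcp',o['tool_pos'].round(4),'F',np.round(o['contact_force'],1),'open',round(o['opening'],4),'gf',round(float(np.max(o['grip_force'])),1))
    print(' turn first',w.round(3),'then shift (new tool axes, u)',(Rt.inv().apply(d)/.04).round(3),'| shift (old axes)',(R0.inv().apply(d)/.04).round(3))
E
python3 - <<'E'
from h import *
plan((.514,-.0703,.071),2.5)
T=load('top');W=cloud(T);v,u=np.indices(W.shape[:2]);z=W[...,2]
m=(u>=314)&(u<=336)&(v>=192)&(v<=245)&(z>.083)&(z<.094); P=W[m]
xs=np.arange(.48,.57,.006); mids=[]
for x in xs:
    y=P[abs(P[:,0]-x)<.005][:,1]; mids.append((y.min()+y.max())/2)
print(np.polyfit(xs,mids,1),np.degrees(np.arctan(np.polyfit(xs,mids,1)[0])),np.round(mids,4))
S=load('side');Ws=cloud(S);hs=cv2.cvtColor(S['color'],cv2.COLOR_RGB2HSV);v,u=np.indices(Ws.shape[:2])
for n,b in dict(blue=(400,420,130,160),red=(375,392,168,184),yel=(388,404,160,178),brass=(225,252,288,308)).items():
    m=(u>=b[0])&(u<=b[1])&(v>=b[2])&(v<=b[3])&(hs[...,1]>110)&(Ws[...,2]>.13); Q=Ws[m]; print(n,len(Q),np.nanmin(Q,0).round(4),np.nanmax(Q,0).round(4),np.nanmedian(Q,0).round(4))
E
```

```text
t 0.1 tcp [ 0.1483 -0.6066  0.2489] F [ 0.5 -0.1 -0.3] open 0.0855 gf 0.0
 turn first [-0.013 -0.     1.405] then shift (new tool axes, u) [  9.717 -12.996   4.447] | shift (old axes) [ 12.063 -10.845   4.47 ]
[ 0.02246169 -0.08757113] 1.2867433830962027 [-0.0769 -0.0766 -0.0765 -0.0764 -0.0763 -0.0761 -0.076  -0.0757 -0.0757
 -0.0755 -0.0755 -0.0753 -0.0752 -0.075  -0.0749]
blue 116 [ 0.4841 -0.2981  0.1395] [ 0.5013 -0.2863  0.1986] [ 0.49   -0.2907  0.1688]
red 62 [ 0.4877 -0.1834  0.1303] [ 0.504  -0.1681  0.1451] [ 0.4952 -0.1717  0.1401]
yel 59 [ 0.4866 -0.2449  0.1302] [ 0.5024 -0.1766  0.1444] [ 0.4941 -0.2313  0.1406]
brass 260 [0.4845 0.2634 0.1301] [0.5144 0.2921 0.1445] [0.5029 0.276  0.1405]
```

Call:
{"op": "drive_tool", "data": {
  "steps": [
    {"translation": [0,0,0],"angular": [0,0,0.75],"gripper": 1},
    {"translation": [0,0,0],"angular": [0,0,0.75],"gripper": 1},
    {"translation": [0.5,-0.7,0],"angular": [0,0,0],"gripper": 1},
    {"translation": [0.7,-0.95,0],"angular": [0,0,0],"gripper": 1},
    {"translation": [0.7,-0.95,0],"angular": [0,0,0],"gripper": 1},
    {"translation": [0.7,-0.95,0],"angular": [0,0,0],"gripper": 1},
    {"translation": [0.7,-0.95,0],"angular": [0,0,0],"gripper": 1},
    {"translation": [0.7,-0.95,0],"angular": [0,0,0],"gripper": 1}
  ]
}}

```text
t: 1.1
tool_pos: [0.3023, -0.3828, 0.2495]
tool_rot: [-3.141, -0.047, 0.0]
contact_force: [0.2, 0.6, 0.2]
opening: 0.0851
grip_force: 0.0
```

Call:
{"op": "drive_tool", "data": {
  "steps": [
    {"translation": [0.7,-0.95,0],"angular": [0,0,0],"gripper": 1},
    {"translation": [0.7,-0.95,0],"angular": [0,0,0],"gripper": 1},
    {"translation": [0.7,-0.95,0],"angular": [0,0,0],"gripper": 1},
    {"translation": [0.7,-0.95,0],"angular": [0,0,0],"gripper": 1},
    {"translation": [0.7,-0.95,0],"angular": [0,0,0],"gripper": 1},
    {"translation": [0.7,-0.95,0],"angular": [0,0,0],"gripper": 1},
    {"translation": [0.7,-0.95,0],"angular": [0,0,0],"gripper": 1},
    {"translation": [0,0,0],"angular": [0,0,0],"gripper": 1}
  ]
}}

```text
t: 2.1
tool_pos: [0.4903, -0.1101, 0.2494]
tool_rot: [-3.14, -0.055, 0.001]
contact_force: [0.3, 0.3, 0.6]
opening: 0.0857
grip_force: 0.0
```

Run:
```python
from h import *
plan((.514,-.0685,.071),2)
```

```text
t 2.1 tcp [ 0.4903 -0.1101  0.2494] F [0.3 0.3 0.6] open 0.0857 gf 0.0
 turn first [-0.006  0.007 -0.   ] then shift (new tool axes, u) [ 0.628 -1.02   4.46 ] | shift (old axes) [ 0.632 -1.016  4.46 ]
```

Call:
{"op": "drive_tool", "data": {
  "steps": [
    {"translation": [0.32,-0.5,0],"angular": [0,0,0],"gripper": 1},
    {"translation": [0.31,-0.5,0],"angular": [0,0,0],"gripper": 1},
    {"translation": [0,0,0.8],"angular": [0,0,0],"gripper": 1},
    {"translation": [0,0,0.8],"angular": [0,0,0],"gripper": 1},
    {"translation": [0,0,0.8],"angular": [0,0,0],"gripper": 1},
    {"translation": [0,0,0],"angular": [0,0,0],"gripper": 1}
  ]
}}

```text
t: 2.85
tool_pos: [0.5109, -0.0718, 0.1506]
tool_rot: [-3.139, -0.046, 0.011]
contact_force: [-0.2, -0.3, -0.5]
opening: 0.0853
grip_force: 0.0
```

Run:
```python
from h import *
plan((.514,-.0690,.071),2)
T=grab('top');S=grab('side')
def crop(im,a,b,c_,d,k): return cv2.resize(im[c_:d,a:b],None,fx=k,fy=k,interpolation=cv2.INTER_CUBIC)
save('sq1',np.clip(np.hstack([crop(T['color'],250,350,170,290,4),crop(S['color'],320,420,140,260,4)])*1.5,0,255).astype(np.uint8))
```

```text
t 2.85 tcp [ 0.5109 -0.0718  0.1506] F [-0.2 -0.3 -0.5] open 0.0853 gf 0.0
 turn first [-0.014  0.05  -0.039] then shift (new tool axes, u) [ 0.079 -0.068  1.99 ] | shift (old axes) [ 0.092 -0.064  1.99 ]
```

View pics/sq1.png

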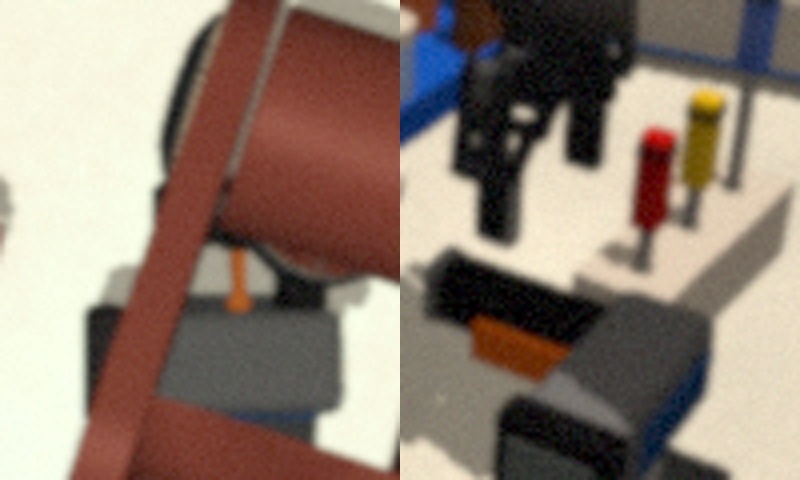

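The top crop shows the trigger at about (240,285) and the side crop shows it at about (520,345). The open fingers are above the grip and trigger, one on each side. Descending.

Call:
{"op": "drive_tool", "data": {
  "steps": [
    {"translation": [0.09,-0.07,0.4],"angular": [0,0,0],"gripper": 1},
    {"translation": [0,0,0.4],"angular": [0,0,0],"gripper": 1},
    {"translation": [0,0,0.4],"angular": [0,0,0],"gripper": 1},
    {"translation": [0,0,0.4],"angular": [0,0,0],"gripper": 1},
    {"translation": [0,0,0.4],"angular": [0,0,0],"gripper": 1},
    {"translation": [0,0,0],"angular": [0,0,0],"gripper": 1},
    {"translation": [0,0,0],"angular": [0,0,0],"gripper": 1}
  ]
}}

```text
t: 3.82
tool_pos: [0.5174, -0.0689, 0.0743]
tool_rot: [3.141, 0.048, 0.001]
contact_force: [-0.8, -0.1, 0.8]
opening: 0.0852
grip_force: 0.0
```

Run:
```python
from h import *
plan((.514,-.0700,.071),2)
S=grab('side')
save('sq2',np.clip(cv2.resize(S['color'][170:270,310:420],None,fx=5,fy=5,interpolation=cv2.INTER_CUBIC)*1.5,0,255).astype(np.uint8))
```

```text
t 3.83 tcp [ 0.5174 -0.0689  0.0743] F [-0.8 -0.1  0.8] open 0.0852 gf 0.0
 turn first [ 0.001 -0.003 -0.032] then shift (new tool axes, u) [-0.086  0.023  0.082] | shift (old axes) [-0.086  0.024  0.082]
```

View pics/sq2.png

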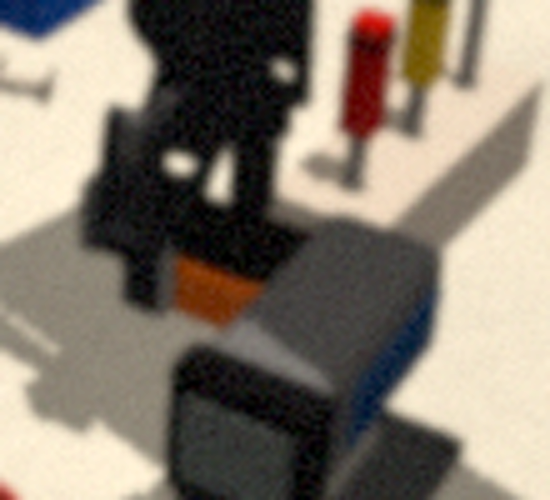

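The crop shows the near finger at (145,285), outside the trigger's free end. The other finger is on the far side of the grip. Correct the last 3 mm and squeeze.

Call:
{"op": "drive_tool", "data": {
  "steps": [
    {"translation": [-0.08,0.03,0.08],"angular": [0,0,0],"gripper": 1},
    {"translation": [0,0,0],"angular": [0,0,0],"gripper": 0.7},
    {"translation": [0,0,0],"angular": [0,0,0],"gripper": 0.6},
    {"translation": [0,0,0],"angular": [0,0,0],"gripper": 0.55},
    {"translation": [0,0,0],"angular": [0,0,0],"gripper": 0.5},
    {"translation": [0,0,0],"angular": [0,0,0],"gripper": 0.5},
    {"translation": [0,0,0],"angular": [0,0,0],"gripper": 0.5}
  ],
  "force": 25
}}

```text
t: 4.75
tool_pos: [0.5144, -0.0691, 0.0716]
tool_rot: [-3.139, -0.047, -0.001]
contact_force: [-0.8, 5.9, 4.6]
opening: 0.043
grip_force: 6.5
```

Call:
{"op": "drive_tool", "data": {
  "steps": [
    {"translation": [0,0,0],"angular": [0,0,0],"gripper": 0.45},
    {"translation": [0,0,0],"angular": [0,0,0],"gripper": 0.4},
    {"translation": [0,0,0],"angular": [0,0,0],"gripper": 0.4},
    {"translation": [0,0,0],"angular": [0,0,0],"gripper": 0.4}
  ]
}}

```text
t: 5.25
tool_pos: [0.5144, -0.0694, 0.0718]
tool_rot: [-3.139, -0.047, -0.001]
contact_force: [-1.8, 4.6, 5.8]
opening: 0.0422
grip_force: 24.2
```

Run:
```python
from h import *
plan((.514,-.0705,.071),2)
S=grab('side')
save('sq3',np.clip(cv2.resize(S['color'][170:270,310:420],None,fx=5,fy=5,interpolation=cv2.INTER_CUBIC)*1.5,0,255).astype(np.uint8))
```

```text
t 5.25 tcp [ 0.5144 -0.0694  0.0718] F [-1.8  4.6  5.8] open 0.0422 gf 24.2
 turn first [-0.013 -0.005 -0.034] then shift (new tool axes, u) [-0.01   0.027  0.02 ] | shift (old axes) [-0.01   0.027  0.02 ]
```

View pics/sq3.png

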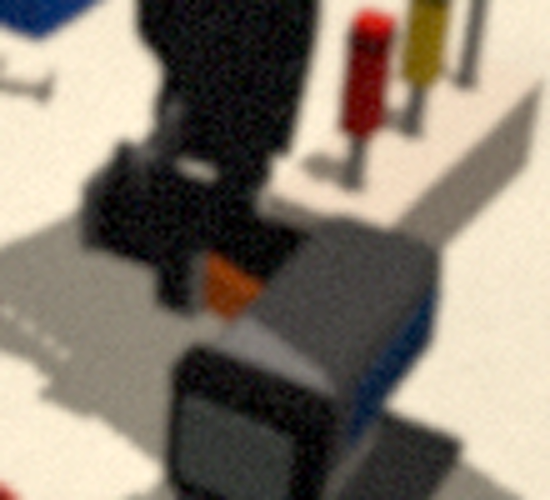

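The crop shows the trigger swung in behind the finger at (230,285). The opening has stalled at 42 mm with 24 N. I'll press harder to check it's at its stop.

Call:
{"op": "drive_tool", "data": {
  "steps": [
    {"translation": [0,0.03,0],"angular": [0,0,0],"gripper": 0.35},
    {"translation": [0,0,0],"angular": [0,0,0],"gripper": 0.3},
    {"translation": [0,0,0],"angular": [0,0,0],"gripper": 0.3},
    {"translation": [0,0,0],"angular": [0,0,0],"gripper": 0.3}
  ],
  "force": 60
}}

```text
t: 5.8
tool_pos: [0.5144, -0.0699, 0.0721]
tool_rot: [-3.138, -0.047, -0.001]
contact_force: [-3.4, 6.5, 8.7]
opening: 0.0401
grip_force: 57.5
```

Call:
{"op": "drive_tool", "data": {
  "steps": [
    {"translation": [0,0,0],"angular": [0,0,0],"gripper": 1},
    {"translation": [0,-0.03,0],"angular": [0,0,0],"gripper": 1},
    {"translation": [0,0,0],"angular": [0,0,0],"gripper": 1},
    {"translation": [0,0,0],"angular": [0,0,0],"gripper": 1},
    {"translation": [0,0,0],"angular": [0,0,0],"gripper": 1},
    {"translation": [0,0,-0.6],"angular": [0,0,0],"gripper": 1},
    {"translation": [0,0,-0.9],"angular": [0,0,0],"gripper": 1},
    {"translation": [0,0,-0.9],"angular": [0,0,0],"gripper": 1}
  ]
}}

```text
t: 6.8
tool_pos: [0.5137, -0.0703, 0.1676]
tool_rot: [3.141, 0.047, -0.001]
contact_force: [0.5, -0.5, -0.7]
opening: 0.0854
grip_force: 0.0
```

Call:
{"op": "drive_tool", "data": {
  "steps": [
    {"translation": [0,0,-0.95],"angular": [0,0,0],"gripper": 1},
    {"translation": [0,0,-0.95],"angular": [0,0,0],"gripper": 1},
    {"translation": [0,0,-0.5],"angular": [0,0,0],"gripper": 0.6},
    {"translation": [-0.05,0.8,0],"angular": [0,0,0],"gripper": 0.6},
    {"translation": [-0.1,1,0],"angular": [0,0,0],"gripper": 0.6},
    {"translation": [-0.1,1,0],"angular": [0,0,0],"gripper": 0.6},
    {"translation": [-0.1,1,0],"angular": [0,0,0],"gripper": 0.6},
    {"translation": [0,0.8,0],"angular": [0,0,0],"gripper": 0.6}
  ]
}}

```text
t: 7.8
tool_pos: [0.5048, -0.2559, 0.2617]
tool_rot: [-3.14, -0.046, 0.002]
contact_force: [0.9, 1.3, 0.5]
opening: 0.0515
grip_force: 0.0
```

Run:
```python
from h import *
plan((.4935,-.297,.165),-2)
T=grab('top');S=grab('side');W=cloud(T);Ws=cloud(S)
for n,im,w,b in(('top',T,W,(285,320,200,250)),('side',S,Ws,(325,380,210,245))):
    hs=cv2.cvtColor(im['color'],cv2.COLOR_RGB2HSV);v,u=np.indices(hs.shape[:2])
    m=(u>=b[0])&(u<=b[1])&(v>=b[2])&(v<=b[3])&(hs[...,0]<20)&(hs[...,1]>110)&(w[...,2]>.04)
    P=w[m];r=cv2.minAreaRect((P[:,:2]*1000).astype(np.float32));print(n,len(P),np.nanmedian(P,0),r)
m=0
hs=cv2.cvtColor(S['color'],cv2.COLOR_RGB2HSV);v,u=np.indices(hs.shape[:2])
m=(u>398)&(u<422)&(v>125)&(v<165)&(hs[...,0]>95)&(hs[...,0]<130)&(hs[...,1]>110);P=Ws[m]
P=P[(P[:,0]<.52)&(P[:,0]>.46)];print('blue',len(P));
for a in np.arange(.14,.2,.012):
    q=P[abs(P[:,2]-a)<.006]; print(round(a,3),len(q),q.min(0).round(4),q.max(0).round(4)) if len(q) else 0
save('pr1',np.clip(np.hstack([cv2.resize(S['color'][100:220,350:450],None,fx=4,fy=4),cv2.resize(T['color'][180:300,370:470],None,fx=4,fy=4)])*1.4,0,255).astype(np.uint8))
```

```text
t 7.8 tcp [ 0.5048 -0.2559  0.2617] F [0.9 1.3 0.5] open 0.0515 gf 0.0
 turn first [-0.006  0.011  0.46 ] then shift (new tool axes, u) [-0.247  1.037  2.416] | shift (old axes) [-0.309  1.021  2.416]
top 108 [ 0.49581626 -0.04233004  0.0829039 ] ((499.36907958984375, -42.601280212402344), (58.730995178222656, 10.812959671020508), 2.2109782695770264)
side 304 [ 0.50562657 -0.04016752  0.07400494] ((485.0445556640625, -35.637237548828125), (71.31376647949219, 139.44073486328125), 43.97865676879883)
blue 127
0.14 14 [ 0.4848 -0.2965  0.1389] [ 0.5017 -0.2882  0.1453]
0.152 31 [ 0.4851 -0.3     0.1466] [ 0.4995 -0.2879  0.1576]
0.164 20 [ 0.4854 -0.2961  0.1601] [ 0.4967 -0.2875  0.1691]
0.176 27 [ 0.4852 -0.3011  0.1702] [ 0.4985 -0.2883  0.1805]
0.188 17 [ 0.4847 -0.295   0.1823] [ 0.4974 -0.2894  0.1939]
```

View pics/pr1.png

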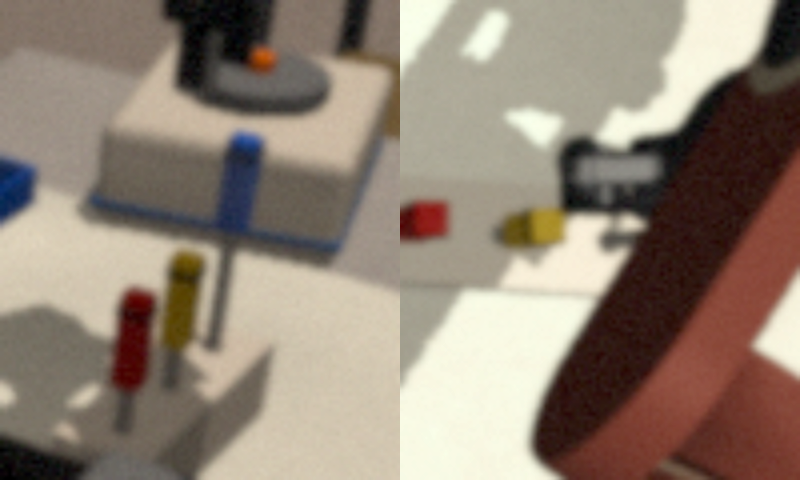

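The trigger is back at its released position, with the same fitted rectangle as before. In the side crop the blue handle at (240,185) stands upright next to the yellow one, centred near (0.494, −0.297). Lining up over it.

Call:
{"op": "drive_tool", "data": {
  "steps": [
    {"translation": [0,0,0],"angular": [0,0,0.46],"gripper": 0.55},
    {"translation": [-0.12,0.5,0],"angular": [0,0,0],"gripper": 0.55},
    {"translation": [-0.12,0.4,0],"angular": [0,0,0],"gripper": 0.55},
    {"translation": [0,0,0],"angular": [0,0,0],"gripper": 0.55},
    {"translation": [0,0,0],"angular": [0,0,0],"gripper": 0.55}
  ]
}}

```text
t: 8.52
tool_pos: [0.4946, -0.2902, 0.2627]
tool_rot: [-3.141, 0.053, 0.0]
contact_force: [-0.3, -0.3, -0.1]
opening: 0.0468
grip_force: 0.0
```

Run:
```python
from h import *
plan((.4938,-.297,.165),-2)
```

```text
t 8.53 tcp [ 0.4946 -0.2902  0.2627] F [-0.3 -0.3 -0.1] open 0.0468 gf 0.0
 turn first [-0.003  0.     0.006] then shift (new tool axes, u) [-0.014  0.171  2.443] | shift (old axes) [-0.014  0.172  2.443]
```

Call:
{"op": "drive_tool", "data": {
  "steps": [
    {"translation": [-0.02,0.17,0],"angular": [0,0,0],"gripper": 0.55},
    {"translation": [0,0,0.5],"angular": [0,0,0],"gripper": 0.55},
    {"translation": [0,0,0.5],"angular": [0,0,0],"gripper": 0.55},
    {"translation": [0,0,0.5],"angular": [0,0,0],"gripper": 0.55},
    {"translation": [0,0,0.5],"angular": [0,0,0],"gripper": 0.55},
    {"translation": [0,0,0.44],"angular": [0,0,0],"gripper": 0.55},
    {"translation": [0,0,0],"angular": [0,0,0],"gripper": 0.55},
    {"translation": [0,0,0],"angular": [0,0,0],"gripper": 0.55}
  ]
}}

```text
t: 9.52
tool_pos: [0.494, -0.2972, 0.1658]
tool_rot: [3.14, -0.053, 0.001]
contact_force: [0.1, -0.3, 0.5]
opening: 0.0468
grip_force: 0.0
```

Call:
{"op": "drive_tool", "data": {
  "steps": [
    {"translation": [0,0,0],"angular": [0,0,0],"gripper": 0.35},
    {"translation": [0,0,0],"angular": [0,0,0],"gripper": 0.28},
    {"translation": [0,0,0],"angular": [0,0,0],"gripper": 0.22},
    {"translation": [0,0,0],"angular": [0,0,0],"gripper": 0.15},
    {"translation": [0,0,0],"angular": [0,0,0],"gripper": 0.1},
    {"translation": [0,0,0],"angular": [0,0,0],"gripper": 0.1}
  ],
  "force": 40
}}

```text
t: 10.28
tool_pos: [0.4939, -0.2973, 0.1657]
tool_rot: [3.14, -0.053, 0.001]
contact_force: [-1.3, -1.1, 2.7]
opening: 0.0177
grip_force: 39.9
```

Call:
{"op": "drive_tool", "data": {
  "steps": [
    {"translation": [0,0,-0.3],"angular": [0,0,0],"gripper": 0.1},
    {"translation": [0,0,-0.6],"angular": [0,0,0],"gripper": 0.1},
    {"translation": [0,0,-0.8],"angular": [0,0,0],"gripper": 0.1},
    {"translation": [0,0,-0.8],"angular": [0,0,0],"gripper": 0.1},
    {"translation": [0,0,-0.8],"angular": [0,0,0],"gripper": 0.1},
    {"translation": [0,0,-0.7],"angular": [0,0,0],"gripper": 0.1},
    {"translation": [0,0,-0.2],"angular": [0,0,0],"gripper": 0.1},
    {"translation": [0,0,0],"angular": [0,0,0],"gripper": 0.1}
  ],
  "force": 60
}}

```text
t: 11.28
tool_pos: [0.4936, -0.2967, 0.333]
tool_rot: [-3.141, 0.053, 0.0]
contact_force: [-0.0, 0.1, -1.7]
opening: 0.0174
grip_force: 59.6
```

Run:
```python
from h import *
plan((.500,.2775,.335),-2)
S=grab('side');W=cloud(S);hs=cv2.cvtColor(S['color'],cv2.COLOR_RGB2HSV)
P=W.reshape(-1,3)
for z in np.arange(.17,.34,.012):
    m=(abs(P[:,2]-z)<.006)&(abs(P[:,0]-.494)<.03)&(abs(P[:,1]+.297)<.03); q=P[m]
    if len(q): print(round(z,3),len(q),np.median(q,0).round(4),q.min(0).round(4),q.max(0).round(4))
save('lift',np.clip(cv2.resize(S['color'][60:220,340:460],None,fx=4,fy=3.7)*1.4,0,255).astype(np.uint8)[:600])
```

```text
t 11.28 tcp [ 0.4936 -0.2967  0.333 ] F [-0.   0.1 -1.7] open 0.0174 gf 59.6
 turn first [-0.004  0.002  0.008] then shift (new tool axes, u) [ -0.34  -14.351  -0.049] | shift (old axes) [ -0.324 -14.351  -0.041]
0.17 1 [ 0.4928 -0.2969  0.1751] [ 0.4928 -0.2969  0.1751] [ 0.4928 -0.2969  0.1751]
0.182 15 [ 0.4922 -0.2951  0.1824] [ 0.4884 -0.299   0.1782] [ 0.4963 -0.2908  0.1879]
0.194 22 [ 0.4924 -0.2947  0.1939] [ 0.4888 -0.3005  0.1882] [ 0.4972 -0.2911  0.1998]
0.206 18 [ 0.4925 -0.2947  0.2061] [ 0.4887 -0.2986  0.2002] [ 0.4978 -0.2917  0.2115]
0.218 20 [ 0.4922 -0.2941  0.2171] [ 0.4892 -0.2981  0.212 ] [ 0.4975 -0.292   0.2227]
0.23 23 [ 0.4917 -0.2941  0.2291] [ 0.488  -0.298   0.2242] [ 0.4985 -0.2903  0.2357]
0.242 22 [ 0.4917 -0.293   0.242 ] [ 0.4881 -0.2983  0.2366] [ 0.4971 -0.2915  0.2475]
0.254 24 [ 0.4923 -0.2944  0.2548] [ 0.4892 -0.2991  0.2486] [ 0.498  -0.2919  0.2599]
0.266 23 [ 0.4919 -0.2943  0.2672] [ 0.4883 -0.2986  0.26  ] [ 0.4972 -0.2908  0.2718]
0.278 23 [ 0.4916 -0.2932  0.2791] [ 0.489  -0.3023  0.2724] [ 0.498  -0.2904  0.2838]
0.29 22 [ 0.4926 -0.294   0.29  ] [ 0.4889 -0.2984  0.2849] [ 0.497  -0.291   0.2954]
0.302 29 [ 0.492  -0.2929  0.302 ] [ 0.4852 -0.3022  0.2966] [ 0.5008 -0.2879  0.3078]
0.314 53 [ 0.4872 -0.287   0.3153] [ 0.4819 -0.3121  0.308 ] [ 0.5036 -0.28    0.3198]
0.326 81 [ 0.4867 -0.2809  0.326 ] [ 0.4811 -0.3142  0.3201] [ 0.5049 -0.2724  0.3319]
0.338 87 [ 0.487  -0.2795  0.3382] [ 0.4811 -0.3107  0.3322] [ 0.5041 -0.272   0.3437]
```

View pics/lift.png

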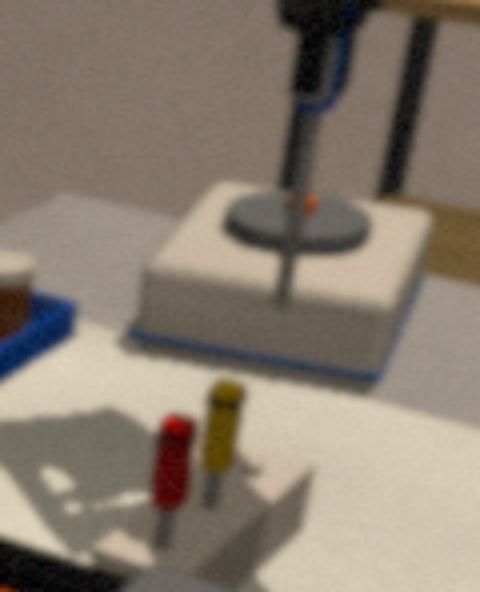

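The probe is out of the rack and hanging vertical, with its tip near z = 0.178 (crop pixel (283,300)). Both other rods are still in place. Carry it to the stand.

Call:
{"op": "drive_tool", "data": {
  "steps": [
    {"translation": [0,-0.4,0],"angular": [0,0,0],"gripper": 0.1},
    {"translation": [0,-0.8,0],"angular": [0,0,0],"gripper": 0.1},
    {"translation": [0,-1,0],"angular": [0,0,0],"gripper": 0.1},
    {"translation": [0,-1,0],"angular": [0,0,0],"gripper": 0.1},
    {"translation": [0,-1,0],"angular": [0,0,0],"gripper": 0.1},
    {"translation": [0,-1,0],"angular": [0,0,0],"gripper": 0.1},
    {"translation": [0,-1,0],"angular": [0,0,0],"gripper": 0.1},
    {"translation": [0,-1,0],"angular": [0,0,0],"gripper": 0.1}
  ]
}}

```text
t: 12.32
tool_pos: [0.5024, -0.0068, 0.3319]
tool_rot: [-3.14, 0.052, 0.003]
contact_force: [0.4, 0.4, -1.0]
opening: 0.0174
grip_force: 59.5
```

Call:
{"op": "drive_tool", "data": {
  "steps": [
    {"translation": [0,-1,0],"angular": [0,0,0],"gripper": 0.1},
    {"translation": [0,-1,0],"angular": [0,0,0],"gripper": 0.1},
    {"translation": [0,-1,0],"angular": [0,0,0],"gripper": 0.1},
    {"translation": [-0.17,-1,0],"angular": [0,0,0],"gripper": 0.1},
    {"translation": [-0.17,-1,0],"angular": [0,0,0],"gripper": 0.1},
    {"translation": [0,-0.7,0],"angular": [0,0,0],"gripper": 0.1},
    {"translation": [0,-0.4,0],"angular": [0,0,0],"gripper": 0.1},
    {"translation": [0,0,0],"angular": [0,0,0],"gripper": 0.1}
  ]
}}

```text
t: 13.32
tool_pos: [0.4975, 0.2358, 0.3323]
tool_rot: [3.14, -0.051, -0.003]
contact_force: [0.6, -0.1, -0.9]
opening: 0.0176
grip_force: 59.5
```

Run:
```python
from h import *
plan((.500,.2775,.325),-2)
```

```text
t 13.32 tcp [0.4975 0.2358 0.3323] F [ 0.6 -0.1 -0.9] open 0.0176 gf 59.5
 turn first [0.006 0.011 0.019] then shift (new tool axes, u) [ 0.027 -1.043  0.184] | shift (old axes) [ 0.03  -1.043  0.183]
```

Call:
{"op": "drive_tool", "data": {
  "steps": [
    {"translation": [0.03,-0.5,0],"angular": [0,0,0],"gripper": 0.1},
    {"translation": [0,-0.53,0.1],"angular": [0,0,0],"gripper": 0.1},
    {"translation": [0,0,0.2],"angular": [0,0,0],"gripper": 0.1},
    {"translation": [0,0,0.1],"angular": [0,0,0],"gripper": 0.1},
    {"translation": [0,0,0],"angular": [0,0,0],"gripper": 0.1},
    {"translation": [0,0,0],"angular": [0,0,0],"gripper": 0.1}
  ]
}}

```text
t: 14.08
tool_pos: [0.5008, 0.2761, 0.3174]
tool_rot: [-3.141, 0.054, -0.0]
contact_force: [-0.2, 0.8, -1.1]
opening: 0.0175
grip_force: 59.4
```

Run:
```python
from h import *
plan((.500,.2775,.315),-2)
S=grab('side')
# predicted bushing and probe edges in image
def pr(X): c=S['R']@np.array(X)+S['t']; return (S['fx']*c[0]/c[2]+S['cx'],S['fy']*c[1]/c[2]+S['cy'])
o=ctrl.get_obs(); p=o['tool_pos']; ax=Ro.from_rotvec(o['tool_rot']).as_matrix()[:,2]
print('pred grip',np.round(pr(p),1),'tip',np.round(pr(p+ax*.155),1),'shaft@80',np.round(pr(p+ax*.08),1),'mouth',np.round(pr((.5,.2775,.144)),1),'low',np.round(pr((.5,.2775,.102)),1))
k=6;a,b=195,215
save('in1',np.clip(cv2.resize(S['color'][b:b+100,a:a+100],None,fx=k,fy=k,interpolation=cv2.INTER_CUBIC)*1.4,0,255).astype(np.uint8))
```

```text
t 14.07 tcp [0.5008 0.2761 0.3174] F [-0.2  0.8 -1.1] open 0.0175 gf 59.4
 turn first [-0.001 -0.002  0.003] then shift (new tool axes, u) [-0.021 -0.035  0.06 ] | shift (old axes) [-0.021 -0.035  0.06 ]
pred grip [221.7 192.5] tip [236.  287.3] shaft@80 [229.7 245.6] mouth [237.2 297.5] low [240.2 317.3]
```

View pics/in1.png

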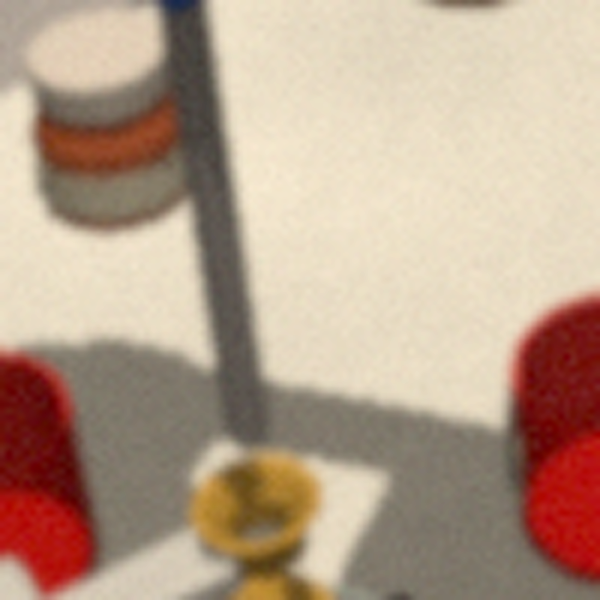

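The probe tip in the crop is at (247,437), image pixel (236,288), directly above the upper funnel, whose mouth is centred at about (256,500), pixel (238,298). That agrees with the fitted bushing axis to within about 0.6 mm. I'll insert slowly, watching the force.

Call:
{"op": "drive_tool", "data": {
  "steps": [
    {"translation": [-0.03,-0.03,0],"angular": [0,0,0],"gripper": 0.1},
    {"translation": [0,0,0.2],"angular": [0,0,0],"gripper": 0.1},
    {"translation": [0,0,0.2],"angular": [0,0,0],"gripper": 0.1},
    {"translation": [0,0,0.2],"angular": [0,0,0],"gripper": 0.1},
    {"translation": [0,0,0.15],"angular": [0,0,0],"gripper": 0.1},
    {"translation": [0,0,0],"angular": [0,0,0],"gripper": 0.1},
    {"translation": [0,0,0],"angular": [0,0,0],"gripper": 0.1}
  ]
}}

```text
t: 15.0
tool_pos: [0.4996, 0.2777, 0.2874]
tool_rot: [-3.141, 0.053, -0.001]
contact_force: [0.0, 0.1, -0.1]
opening: 0.0173
grip_force: 59.5
```

Call:
{"op": "drive_tool", "data": {
  "steps": [
    {"translation": [0,0,0.15],"angular": [0,0,0],"gripper": 0.1},
    {"translation": [0,0,0.15],"angular": [0,0,0],"gripper": 0.1},
    {"translation": [0,0,0],"angular": [0,0,0],"gripper": 0.1},
    {"translation": [0,0,0],"angular": [0,0,0],"gripper": 0.1}
  ]
}}

```text
t: 15.5
tool_pos: [0.4995, 0.2776, 0.2751]
tool_rot: [3.141, -0.053, -0.0]
contact_force: [0.4, 0.5, -1.3]
opening: 0.0174
grip_force: 59.5
```

Call:
{"op": "drive_tool", "data": {
  "steps": [
    {"translation": [0,0,0.2],"angular": [0,0,0],"gripper": 0.1},
    {"translation": [0,0,0.2],"angular": [0,0,0],"gripper": 0.1},
    {"translation": [0,0,0.2],"angular": [0,0,0],"gripper": 0.1},
    {"translation": [0,0,0.15],"angular": [0,0,0],"gripper": 0.1},
    {"translation": [0,0,0],"angular": [0,0,0],"gripper": 0.1},
    {"translation": [0,0,0],"angular": [0,0,0],"gripper": 0.1}
  ]
}}

```text
t: 16.25
tool_pos: [0.4996, 0.2776, 0.2455]
tool_rot: [-3.141, 0.053, -0.001]
contact_force: [-0.1, -0.6, -1.1]
opening: 0.0174
grip_force: 59.5
```

Call:
{"op": "drive_tool", "data": {
  "steps": [
    {"translation": [0,0,0.15],"angular": [0,0,0],"gripper": 0.1},
    {"translation": [0,0,0.15],"angular": [0,0,0],"gripper": 0.1},
    {"translation": [0,0,0.15],"angular": [0,0,0],"gripper": 0.1},
    {"translation": [0,0,0],"angular": [0,0,0],"gripper": 0.1},
    {"translation": [0,0,0],"angular": [0,0,0],"gripper": 0.1}
  ]
}}

```text
t: 16.88
tool_pos: [0.4996, 0.2776, 0.2272]
tool_rot: [-3.141, 0.053, -0.0]
contact_force: [0.3, -0.1, -1.7]
opening: 0.0174
grip_force: 59.5
```

Call:
{"op": "drive_tool", "data": {
  "steps": [
    {"translation": [0,0,0.2],"angular": [0,0,0],"gripper": 0.1},
    {"translation": [0,0,0.25],"angular": [0,0,0],"gripper": 0.1},
    {"translation": [0,0,0.25],"angular": [0,0,0],"gripper": 0.1},
    {"translation": [0,0,0.16],"angular": [0,0,0],"gripper": 0.1},
    {"translation": [0,0,0],"angular": [0,0,0],"gripper": 0.1},
    {"translation": [0,0,0],"angular": [0,0,0],"gripper": 0.1},
    {"translation": [0,0,0],"angular": [0,0,0],"gripper": 0.1}
  ]
}}

```text
t: 17.75
tool_pos: [0.4998, 0.2777, 0.1934]
tool_rot: [-3.141, 0.053, -0.002]
contact_force: [-0.2, -1.0, -1.0]
opening: 0.0172
grip_force: 59.5
```

Run:
```python
from h import *
plan((.4996,.2776,.1923),-2)
S=grab('side')
save('fin',np.clip(cv2.resize(S['color'][250:400,150:320],None,fx=4,fy=4,interpolation=cv2.INTER_CUBIC)*1.5,0,255).astype(np.uint8))
```

```text
t 17.75 tcp [0.4998 0.2777 0.1934] F [-0.2 -1.  -1. ] open 0.0172 gf 59.5
 turn first [-0.003 -0.007  0.007] then shift (new tool axes, u) [-0.006  0.003  0.028] | shift (old axes) [-0.006  0.003  0.028]
```

View pics/fin.png

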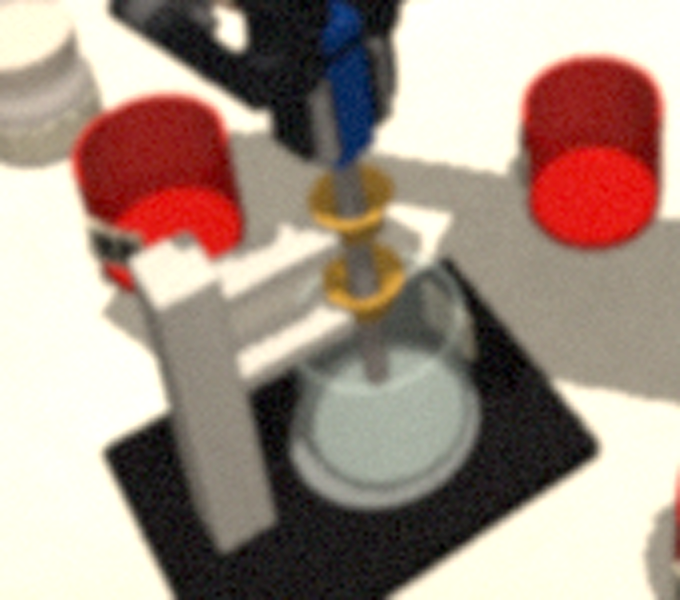

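The probe passes through both bushings, at crop pixels (350,195) and (365,280). Its tip at (375,380) is inside the jar above the floor, and side forces are about 1 N. Handing in.

```bash
python3 -c "
from station import ctrl
print(ctrl.finish_job())"
```

```text
the job is handed in; nothing more can be done
None
```

I squeezed the scanner trigger home and it sprang back; the gripper now holds the probe through both bushings, its tip about 2 cm above the jar floor with contact force around 1 N, and I handed the job in at about 18 s.

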